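One stroke of the flywheel punch

ROBOT

A 6-joint arm with a two-finger parallel gripper is mounted at the origin on the work surface. World frame = base frame: x ahead of the robot, y to its left, z up, the work surface at z = 0. Lengths are in m, angles in rad, forces in N, time in s.
With the tool pointing down it reaches from about 0.225 to 0.875 m from the base axis. Payload 3.4 kg.
Tool frame: the origin (TCP) lies on the centre line of the jaws, within the pads' length; the fingertips stand 22 mm ahead of it and the grasp point (between the pads) lies 3 mm ahead of it; z points along the fingers, y is the line along which they close (so a half turn about z gives the same grasp; the last joint's range is limited). The gripper opens to 85 mm and grips with 20 to 120 N. Pads are 22 mm wide; open, the fingers measure 114 mm over their backs; the gripper's body (76 mm by 85 mm) begins 54 mm behind the grasp point. The pads swing forward as they close: fully open they stand 13 mm farther back than shut.
Start: joints at [-1.266, 0.276, 1.505, -0, 1.361, -0.121], TCP at [0.238, -0.524, 0.223] pointing down, gripper open.
Joint ranges: [-2.89, 2.89], [-0.75, 2.08], [0.22, 2.7], [-1.18, 4.32], [0.11, 2.71], [-2.7, 2.7]. Speed limits (rad/s): [2.57, 2.57, 3.14, 3.14, 3.14, 3.14].

INTERFACE

Orientations are given as a unit quaternion [w, x, y, z].
In Python, from rig import readout, optics, ticket gives the robot as it stands. The module is installed in compiled form; this text tells all that it offers.
- The arm moves only by the shell command python3 -m handwheel 'ROWS' [OPENING] [FORCE]. ROWS is rows parted by semicolons, their numbers by spaces, 1 to 5 of them, each of 4 numbers: dx, dy, dz in m, then a turn about the tool's z in rad; each row shifts and turns the commanded pose from where the row before left it, along the tool's axes as they then stand; what a row does not reach is not made up. A row lasts 1/12 s, in which the tool goes at most 0.0417 m and 0.125 rad, less where a joint would pass 70% of its speed; a pose out of reach is approached as far as the arm can. OPENING is the finger opening in m, set as the command begins (- or left out keeps the last). The fingers move at their own pace and stop on an object; FORCE is the grip in N (left out, the last holds). Time passes only in rows, so rows that do not move let the fingers close. It prints the time, the measured TCP pose, the force, the opening and the grip force at its end.
- readout.get_state(): the state, without advancing time (a new reading comes with each control period).
- optics.get_image(name): name is "scene" or "top" or "wrist"; returns a dict with "img" (384x512x3 uint8, red, green, blue), "camera_matrix" (3x3 intrinsics, pixels), "T" (4x4, takes a point from camera to world coordinates); the wrist camera has in their place "hand_eye" (4x4, takes a point from camera to tool coordinates, whose origin is the TCP and whose axes are the flange's). Camera axes: x right, y down, z forward; pixel columns grow to the right and rows downward; lengths in m; the calibration is good to about 2 mm. A picture is of the moment at which its call begins: read the wrist's pose just before it. There is no depth.
- ticket.sign_off(): hands the job in; it is judged then, once.
The state is a dict: "clock": time; "qpos": joint angles; "qd": joint speeds; "effort": joint torques, N m; "position": TCP position; "ee_rot": TCP orientation; "contact_force": force on the tool from outside, world axes, zero at the start; "moment": the same for the moment, N m; "width": finger opening in m; "gripper_force": force on a finger pad.
Only numpy, scipy, OpenCV 4.12 (cv2) and the standard library are available. Lean on these libraries where they do the work, as an engineer would, in place of code of your own. Each camera call takes 0.05 s, during which the arm holds its last target. There are 200 camera calls.

TASK

At the jeweller's bench punch, gently push the sliding work holder in by its upright tab until it is fully home against its stop under the ram. Then take the handle of the horizontal flywheel and turn it steadily clockwise (seen from above) through exactly one revolution, so that the ram presses the blank once and the handle is back at its pointer, without overshooting, and let go. Push the holder only lightly, do not strain the handle towards or away from the wheel's centre (take it squarely and follow it round), and leave the other things on the bench where they are.

Things in the scene. Friction and masses are not known exactly. Their poses are not given: they have to be found in the camera images.
- press: Grey cast bench punch, fixed. Origin: on the table, on the flywheel's vertical axis; the ram's axis is at x = -40 mm. Own z up, -x its front, +y the side where the holder goes in. Base x -112..100, y -80..130, 20 mm high; column behind x = 37 mm; head under the wheel. Bed top z 24 mm; two rails guide the holder along y, 1.5 mm play each side, tops z 38 mm.
- stop (a point): Middle of the rigid fixed stop block's face (press x = -40, y = -30 mm, z = 30 mm) that the holder's inner end must meet; the face looks to the press's own +y.
- pointer (a point): Top of the thin pointer post on the front of the press, 103 mm from the wheel axis and just outside the rim, 215 mm above the table: the handle starts in line with it.
- axis (a point): Centre of the flywheel, on its vertical axis, at the rim's top (218 mm above the table). The wheel is a horizontal dark steel disc 184 mm in diameter, 18 mm thick, its hub nut up to 230 mm. The ram goes down 20 mm in the first half turn and comes back up in the second.
- wheel (a joint): Flywheel angle in rad: 0 at the start (handle at the pointer), growing clockwise seen from above; 6.283 is one revolution. 3 to 6 N at the handle turn it; there is no stop near one turn; it stays where left. The handle on it is a brown wooden cylinder, upright, 18 mm diameter, 229 to 275 mm above the table, revolving freely on its spindle; below it a steel clamp nut 24 mm wide.
- slot (a point): Middle of the radial slot in the wheel's top, 66 mm from the axis, 219 mm above the table. The crank radius is adjustable: the handle is clamped firmly in this slot, anywhere from 52 to 80 mm from the axis. Its place along the slot is not measured: see it or feel for it. It does not shift in the slot.
- stalk (a joint): How far the handle's spindle is strained along the slot in its rubber bush, in m: 0 at rest, positive away from the wheel axis. It yields 1 mm per 4 N of force along the slot and springs back; it must not be strained as far as 3.5 mm (14 N). Squeezing the handle from both sides alike does not strain it.
- holder: Loose aluminium work holder, 0.26 to 0.5 kg, in the bed; starts 25 to 50 mm out, slides with 1 to 4 N. Origin: underside, below the brass blank's centre; axes as the press's. Slab x +-28, y -30..70 mm, 12 mm thick; blank 26 mm wide, 3 mm higher; a 16 mm wide tongue runs from the slab to the tab. Home: its end meets the stop, its origin under the ram (press x = -40, y = 0, z = 24 mm).
- tab (a point): Middle of the outer (own +y) face of the holder's upright tab: 145 mm from the holder's origin along its +y, 22 mm above its underside. The tab is 30 mm wide (x), 10 mm thick (y), its top 43 mm above the underside.
- pad: Brass spring pad of 16 mm diameter under the ram, which presses the blank. Origin: centre of its lower face, 55 mm above the table with the ram up; near mid-stroke it presses on the blank with up to 15 N.
- brick: Bystander: off-white soldering brick 70 x 150 x 40 mm, origin under its centre.
- stand: Bystander: stepped black round base, 76 mm diameter, 32 mm high, origin under its centre.
- jar: Bystander: small glass jar, 48 mm diameter, 50 mm high, origin under its centre.
- bench_block: Bystander: steel bench block 60 x 60 x 20 mm, origin under its centre.
- driver: Bystander: screwdriver lying on the bench, origin under its middle.
- tray: Bystander: open wooden tray 120 x 160 x 30 mm, origin under its centre.
- bezel: Bystander: steel ring, 44 mm diameter, 10 mm high, lying flat, origin under its centre.
Not all that is in view belongs to the job. Leave any blue or orange look-alike of the holder alone.

How it is judged:
On the way, in this order (a step that is already met when the one before it is completed fails the run):
1. the holder is fully home against its stop (within about 2 mm) with the flywheel still at its start (y of holder in the frame of press below 0.0022 m and z of holder in the frame of press below 0.028 m and value of joint wheel between -0.25 and 0.25 rad), for 0.2 s.
2. the flywheel is near half a turn and the spring pad presses the blank of the homed holder with more than 4 N (y of holder in the frame of press below 0.0022 m and z of holder in the frame of press below 0.028 m and value of joint wheel between 2.44 and 3.84 rad and contact force between holder and pad above 4 N), for 0.05 s.
At the end, for the whole second after the job is handed in: The flywheel rests at one full revolution (6.283 rad) within 0.07 rad (about 5 mm at the handle), and the holder rests on its bed, home against the stop within 2.2 mm (y of holder in the frame of press below 0.0022 m and z of holder in the frame of press below 0.028 m and value of joint wheel between 6.21319 and 6.35319 rad and velocity of joint wheel between -0.05 and 0.05 rad/s and linear speed of holder below 0.01 m/s); the robot touches nothing.
It fails at once if the holder is pushed by the robot with more than 25 N, or the handle's spindle is strained by more than 3.5 mm (14 N) towards or away from the wheel axis (contact force between any of the fingers, the arm and holder above 25 N or value of joint stalk above 0.0035 m or value of joint stalk below -0.0035 m).
It fails at once if the flywheel is turned while the holder is more than 4 mm from home (value of joint wheel above 0.4 rad and y of holder in the frame of press above 0.004 m).
It fails at once if the flywheel is turned more than 0.2 rad past one revolution, or more than 0.3 rad backwards from its start (value of joint wheel above 6.48319 rad or value of joint wheel below -0.3 rad).
It fails at once if the flywheel is flung round faster than 5 rad/s (velocity of joint wheel above 5 rad/s).
It fails at once if another thing on the bench is moved by more than 20 mm (distance of any of brick, stand, jar, bench_block, driver, tray, bezel from where it was at the start of the episode above 0.02 m).
It also fails if it takes over 72 s, if anything falls off the work surface, if the arm or the gripper's body presses on something with over 40 N, if the wrist force passes 120 N, or if a joint passes its speed limit or range.

## Working session

There is one attempt and no reset: what is moved stays moved. The work goes in short steps, Python scripts to look and compute and a shell command to move; the robot and the scene stay as the last step left them, time stands still between calls to the robot, and variables do not carry over. Pictures are saved under pics/ and viewed, at most 10 in all, crops included, and the job is handed in when it is done.

```bash
mkdir -p pics; cat > h.py <<'E'
import numpy as np, cv2
from rig import readout, optics
from scipy.spatial.transform import Rotation as R
def save(name,f):
    d=optics.get_image(name); cv2.imwrite(f,d["img"][:,:,::-1]); np.savez(f[:-4]+'.npz',img=d["img"],K=d["camera_matrix"],T=d.get("T",np.eye(4)) if "T" in d else tcp()@d["hand_eye"])
    return d
def tcp():
    s=readout.get_state(); q=s["ee_rot"]; M=np.eye(4); M[:3,:3]=R.from_quat([q[1],q[2],q[3],q[0]]).as_matrix(); M[:3,3]=s["position"]; return M
def ray(f,u,v):
    d=np.load(f); r=d['T'][:3,:3]@np.linalg.inv(d['K'])@[u,v,1.]; return d['T'][:3,3],r/np.linalg.norm(r)
def plane(f,u,v,z):
    o,r=ray(f,u,v); return o+r*(z-o[2])/r[2]
def proj(f,p):
    d=np.load(f); c=np.linalg.inv(d['T'])@np.append(p,1); x=d['K']@c[:3]; return x[:2]/x[2]
def tri(f1,p1,f2,p2):
    a,r=ray(f1,*p1); b,s=ray(f2,*p2); t=np.linalg.lstsq(np.c_[r,-s],b-a,rcond=None)[0]; P,Q=a+r*t[0],b+s*t[1]; return (P+Q)/2,np.linalg.norm(P-Q)
E
python3 - <<'E'
from h import *
for n in("scene","top","wrist"): save(n,f"pics/{n}0.png")
for n in("scene","top","wrist"):
    d=np.load(f"pics/{n}0.npz"); print(n,d['K'][0],d['T'].round(3).tolist())
a=[cv2.imread(f"pics/{n}0.png") for n in("scene","top")]
print(readout.get_state())
E
```

```text
scene [418.44917451   0.         256.71699799] [[0.475, 0.633, -0.611, 1.171], [0.88, -0.325, 0.347, -0.438], [0.021, -0.703, -0.711, 1.003], [0.0, 0.0, 0.0, 1.0]]
top [447.78962473   0.         260.14276912] [[0.028, -0.99, 0.137, 0.228], [-1.0, -0.027, 0.005, -0.02], [-0.002, -0.137, -0.991, 1.665], [0.0, 0.0, 0.0, 1.0]]
wrist [295.99806249   0.         255.46424523] [[0.414, -0.871, -0.263, 0.305], [-0.91, -0.397, -0.118, -0.494], [-0.001, 0.288, -0.958, 0.373], [0.0, 0.0, 0.0, 1.0]]
{'clock': 0.15, 'qpos': array([-1.26601013e+00,  2.76437759e-01,  1.50586121e+00, -8.33816374e-06,
        1.36070318e+00, -1.21004749e-01]), 'qd': array([ 0.00045439, -0.00134592, -0.00309972,  0.00024672, -0.00072734,
       -0.00225761]), 'effort': array([ 2.37907072e-03, -4.17141759e+01, -2.46032381e+01, -1.47578753e-04,
        7.60422146e-03,  1.78543286e-05]), 'position': array([ 0.23736196, -0.52326188,  0.22203774]), 'ee_rot': array([-7.01399004e-04,  9.77422798e-01,  2.11291685e-01, -6.87281561e-05]), 'contact_force': array([0.21925437, 0.285125  , 0.35580409]), 'moment': array([ 0.01644726, -0.02612929,  0.00590736]), 'gripper_force': 0.0, 'width': 0.08572845841715324}
```

View pics/scene0.png

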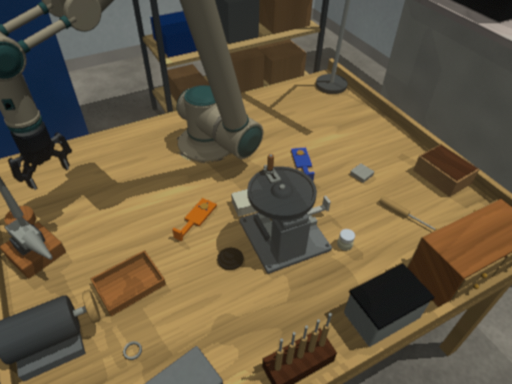

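View pics/top0.png

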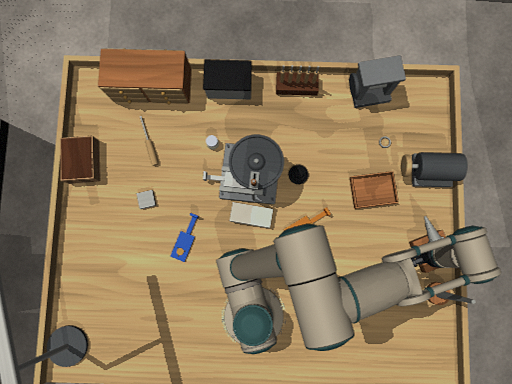

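The flywheel is at top (256,160) and scene (282,190). Its handle faces the robot, and the holder tab is at top (207,177) and scene (325,204). The orange and blue look-alikes lie apart from it. I'll enlarge crops to get exact pixels.

```bash
python3 - <<'E'
from h import *
s=cv2.imread("pics/scene0.png")[145:275,225:365]; t=cv2.imread("pics/top0.png")[125:215,190:310]
a=cv2.resize(s,(0,0),fx=4,fy=4,interpolation=cv2.INTER_CUBIC)[:520,:560]
cv2.imwrite("pics/c1.png",a)
cv2.imwrite("pics/c2.png",cv2.resize(t,(0,0),fx=6,fy=6,interpolation=cv2.INTER_CUBIC))
# dark disc ellipse in the two views
for n,(x0,y0,x1,y1) in(("scene",(235,155,330,235)),("top",(220,125,295,200))):
    im=np.load(f"pics/{n}0.npz")['img'][y0:y1,x0:x1].astype(int); 
    m=((im.max(2)<95)&(im.max(2)-im.min(2)<25)).astype(np.uint8)
    c=max(cv2.findContours(m,0,2)[0],key=cv2.contourArea); h=cv2.convexHull(c)
    e=cv2.fitEllipse(h); print(n,np.array(e[0])+[x0,y0],e[1:],cv2.boundingRect(c),cv2.contourArea(c))
print(plane("pics/top0.npz",256.5,161.5,.218))
E
```

```text
scene [278.97937012 205.80467606] ((80.00982666015625, 91.66585540771484), 34.9807243347168) (0, 5, 82, 75) 4081.5
top [252.76350021 170.69247437] ((61.03583908081055, 74.02422332763672), 21.245195388793945) (1, 10, 63, 65) 2539.5
[0.52475864 0.00255296 0.218     ]
```

View pics/c1.png

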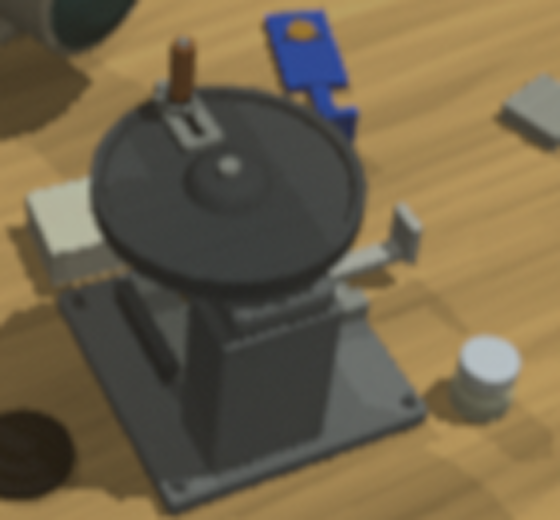

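View pics/c2.png

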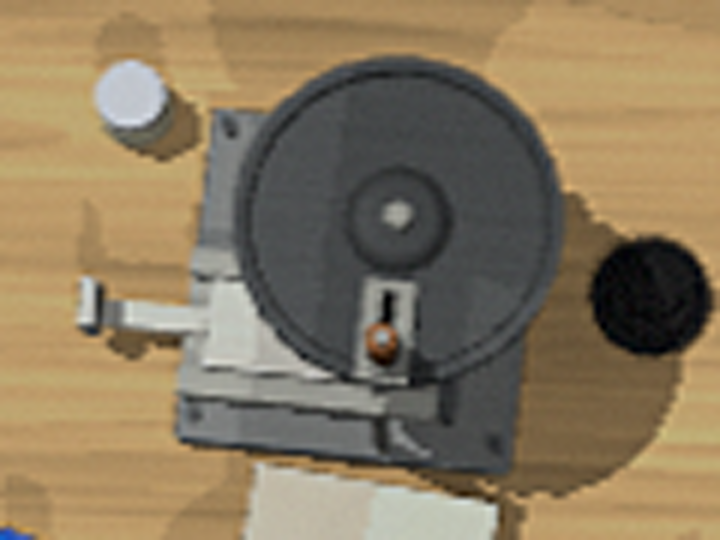

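Top crop: nut (397,213), handle cap (381,337), base bolts (193,412), (493,443) and (228,125), tab top about (90,285). Scene crop: nut (230,165), handle cap (182,43), tab top about (405,215).

```bash
python3 - <<'E'
from h import *
T,S="pics/top0.npz","pics/scene0.npz"
t=lambda u,v:((u+.5)/6-.5+190,(v+.5)/6-.5+125)
s=lambda u,v:((u+.5)/4-.5+225,(v+.5)/4-.5+145)
nut=tri(T,t(397,213),S,s(230,165)); han=tri(T,t(381,337),S,s(182,43)); print("nut",nut,"handle",han)
print("radius",np.hypot(*(han[0]-nut[0])[:2]), "dir",np.degrees(np.arctan2(*(nut[0]-han[0])[1::-1])))
a,b,c=[plane(T,*t(*p),.02) for p in((193,412),(493,443),(228,125))]
print(a,b,c,"yaw from front bolts",np.degrees(np.arctan2(-(a-b)[0],(a-b)[1])),"side",np.degrees(np.arctan2((c-a)[1],(c-a)[0])))
A=nut[0][:2]
for yaw in(-4,-6,-8):
    y=np.radians(yaw);M=np.array([[np.cos(y),-np.sin(y)],[np.sin(y),np.cos(y)]])
    print(yaw,[(M.T@(p[:2]-A)).round(4) for p in(a,b,c)],'tabpix at y=145+{25,35,50}, z .067:')
    for off in(.025,.035,.045,.05):
        P=A+M@[-.04,.145+off]; u=proj(T,[*P,.067]); v=proj(S,[*P,.067]); print(P.round(3),((u-[190,125])*6).round(),((v-[225,145])*4).round())
for n,p in(("tabtop outer",((80,282),(405,205))),):
    print(tri(T,t(*p[0]),S,s(*p[1])))
E
```

```text
nut (array([0.52608361, 0.0042652 , 0.23240508]), np.float64(0.0014657959148462688)) handle (array([0.45022339, 0.00952854, 0.27728108]), np.float64(0.0023697708767117516))
radius 0.07604259350463442 dir -3.96894042397026
[0.44198964 0.13094482 0.02      ] [ 0.42780007 -0.05478277  0.02      ] [0.6239991  0.11616049 0.02      ] yaw from front bolts -4.368903444027251 side -4.643845764220746
-4 [array([-0.0927,  0.1205]), array([-0.0939, -0.0658]), array([0.0899, 0.1185])] tabpix at y=145+{25,35,50}, z .067:
[0.498 0.177] [112. 305.] [389. 221.]
[0.499 0.187] [ 95. 304.] [400. 217.]
[0.499 0.197] [ 79. 302.] [411. 214.]
[0.5   0.202] [ 71. 301.] [417. 212.]
-6 [array([-0.0969,  0.1172]), array([-0.0916, -0.069 ]), array([0.0857, 0.1215])] tabpix at y=145+{25,35,50}, z .067:
[0.504 0.178] [111. 295.] [395. 226.]
[0.505 0.187] [ 94. 293.] [406. 222.]
[0.506 0.197] [ 78. 291.] [417. 219.]
[0.507 0.202] [ 70. 290.] [423. 217.]
-8 [array([-0.1009,  0.1137]), array([-0.0891, -0.0722]), array([0.0814, 0.1244])] tabpix at y=145+{25,35,50}, z .067:
[0.51  0.178] [110. 285.] [400. 230.]
[0.512 0.188] [ 94. 283.] [411. 227.]
[0.513 0.198] [ 78. 280.] [423. 224.]
[0.514 0.203] [ 69. 279.] [429. 223.]
(array([0.50575831, 0.18930108, 0.08846705]), np.float64(0.013343096264848451))
```

```bash
python3 -m handwheel '0 0 -0.03 -0.118;0 0 -0.03 -0.118;0 0 -0.03 -0.118;0 0 -0.03 -0.118;0 0 -0.02 -0.118' 0 && python3 -m handwheel '0 0 0 -0.118;0 0 0 -0.118;0 0 0 -0.118;0 0 0 -0.118;0 0 0 0'
```

```text
clock: 0.57
position: [0.2376, -0.5241, 0.3656]
ee_rot: [0.002, 0.872, 0.489, -0.0]
contact_force: [-0.2, -0.7, -0.2]
width: 0.0257
gripper_force: 0.0
clock: 0.98
position: [0.2375, -0.5235, 0.3624]
ee_rot: [-0.0, 0.735, 0.678, 0.0]
contact_force: [-0.2, 0.8, -0.1]
width: -0.0003
gripper_force: 0.0
```

```bash
r='0.04 0.009 0 0'; python3 -m handwheel '0.04 0.009 0 0;0.04 0.009 0 0;0.04 0.009 0 0;0.04 0.009 0 0;0.04 0.009 0 0' && python3 -m handwheel '0.04 0.009 0 0;0.04 0.009 0 0;0.04 0.009 0 0;0.04 0.009 0 0;0.04 0.009 0 0' && python3 -m handwheel '0.04 0.009 0 0;0.04 0.009 0 0;0.04 0.009 0 0;0.04 0.009 0 0;0.04 0.009 0 0' && python3 -m handwheel '0.04 0.009 0 0;0.04 0.009 0 0;0.04 0.009 0 0;0.04 0.009 0 0;0 0 0 0'; python3 -c "
from h import *
save('wrist','pics/w1.png');save('top','pics/t1.png')"
```

```text
clock: 1.4
position: [0.299, -0.3262, 0.3624]
ee_rot: [-0.0, 0.737, 0.676, 0.0]
contact_force: [1.2, -0.4, -0.3]
width: 0.0001
gripper_force: 0.0
clock: 1.82
position: [0.3602, -0.1305, 0.3627]
ee_rot: [0.0, 0.737, 0.676, 0.0]
contact_force: [1.1, -0.5, -0.9]
width: 0.0001
gripper_force: 0.0
clock: 2.23
position: [0.4216, 0.0652, 0.3628]
ee_rot: [0.0, 0.737, 0.676, 0.0]
contact_force: [1.0, -0.8, 0.0]
width: -0.0003
gripper_force: 0.0
clock: 2.65
position: [0.4724, 0.2263, 0.3611]
ee_rot: [-0.002, 0.735, 0.678, 0.001]
contact_force: [0.5, -0.0, -0.3]
width: 0.0
gripper_force: 0.0
```

View pics/w1.png

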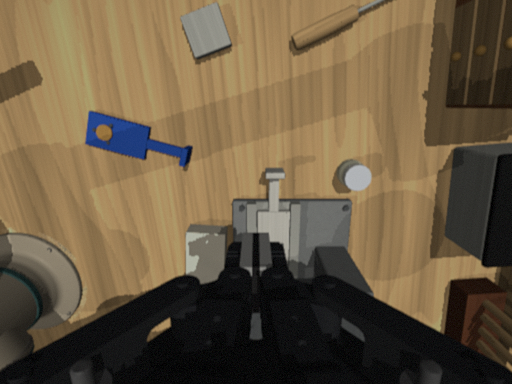

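The wrist view shows the tab at about (274,175), the base's outer edge from (233,199) to (350,199), and the jar at (356,176). I'll pin down the tab with a mask.

```bash
python3 - <<'E'
from h import *
W="pics/w1.npz";T="pics/top0.npz"
cv2.imwrite("pics/c3.png",np.hstack([cv2.resize(cv2.imread("pics/w1.png")[160:215,225:300],(0,0),fx=5,fy=5,interpolation=cv2.INTER_CUBIC),cv2.resize(cv2.imread("pics/top0.png")[160:190,195:245],(400,275),interpolation=cv2.INTER_CUBIC)]))
for n,u,v,z in(("tab",274,175,.067),("tabout",274,169.5,.067),("bl",233,199,.02),("br",350,199,.02)): print(n,plane(W,u,v,z).round(4))
print('tri',tri(W,(274.3,173.5),T,(205,172.5)))
E
```

```text
tab [0.4974 0.1884 0.067 ]
tabout [0.4979 0.197  0.067 ]
bl [0.4253 0.1398 0.02  ]
br [0.6292 0.1237 0.02  ]
tri (array([0.50292094, 0.19088817, 0.07644335]), np.float64(0.011362912472366133))
```

View pics/c3.png

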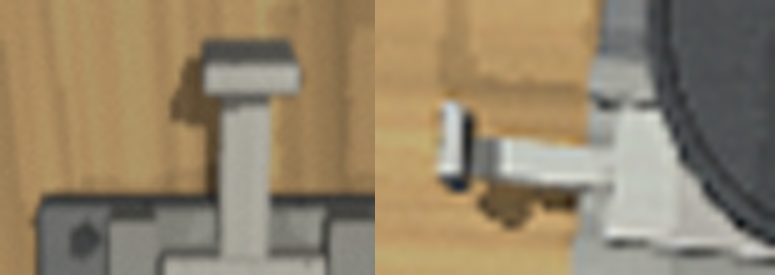

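```bash
python3 - <<'E'
from h import *
W="pics/w1.npz";T="pics/top0.npz"
p,e=tri(W,(275,172.8),T,(203.4,175.6)); print(p,e)
y=np.radians(-4.5);M=np.array([[np.cos(y),-np.sin(y)],[np.sin(y),np.cos(y)]]);A=np.array([.5261,.0043])
print("press frame",M.T@(p[:2]-A)); print("home tab face",A+M@[-.04,.145]); 
t=tcp(); print(t[:3,3], "d in press",M.T@(p[:2]-t[:2,3]))
E
```

```text
[0.49785268 0.19413172 0.07589515] 0.0018385835399803054
press frame [-0.04305427  0.18703028]
home tab face [0.49759988 0.15199138]
[0.47075006 0.2206761  0.36167226] d in press [ 0.02910171 -0.0243361 ]
```

```bash
python3 -m handwheel '0.015 0.028 0 0;0 0 0.04 0;0 0 0.04 0;0 0 0.04 0;0 0 0.04 0' && python3 -m handwheel '0 0 0.04 0;0 0 0.04 0;0 0 0.04 0;0 0 0.03 0;0 0 0 0' && python3 -m handwheel '0 0 0 0;0 0 0 0'; python3 - <<'E'
from h import *
save('wrist','pics/w2.png')
y=np.radians(-4.5);M=np.array([[np.cos(y),-np.sin(y)],[np.sin(y),np.cos(y)]]);A=np.array([.5261,.0043])
print(M.T@(tcp()[:2,3]-A),readout.get_state()['position'])
E
```

```text
clock: 3.17
position: [0.4998, 0.2302, 0.2017]
ee_rot: [0.001, 0.737, 0.676, 0.0]
contact_force: [1.3, 0.4, -0.2]
width: -0.0002
gripper_force: 0.0
clock: 3.58
position: [0.4949, 0.2286, 0.0474]
ee_rot: [-0.002, 0.737, 0.676, -0.006]
contact_force: [-1.1, -0.4, -0.0]
width: 0.0
gripper_force: 0.0
clock: 3.75
position: [0.5017, 0.2317, 0.0547]
ee_rot: [0.001, 0.736, 0.676, 0.001]
contact_force: [0.1, -0.2, 1.0]
width: 0.0
gripper_force: 0.0
[-0.04168766  0.2252122 ] [0.5022108  0.23208872 0.05526459]
```

```bash
python3 -m handwheel '-0.01 0 0 0;-0.006 0 0 0;-0.004 0 0 0;-0.003 0 0 0;-0.003 0 0 0'; python3 -m handwheel '-0.003 0 0 0;-0.003 0 0 0;-0.003 0 0 0;-0.003 0 0 0;-0.003 0 0 0';python3 -m handwheel '-0.003 0 0 0;-0.003 0 0 0;-0.003 0 0 0;-0.003 0 0 0;-0.003 0 0 0'
```

```text
clock: 4.22
position: [0.4987, 0.2069, 0.0536]
ee_rot: [-0.0, 0.736, 0.677, 0.002]
contact_force: [-0.0, 4.2, 2.4]
width: -0.0001
gripper_force: 2.2
clock: 4.63
position: [0.4978, 0.1926, 0.0535]
ee_rot: [-0.0, 0.736, 0.677, 0.002]
contact_force: [1.1, 5.4, 4.4]
width: -0.0
gripper_force: 2.8
clock: 5.05
position: [0.4966, 0.1776, 0.0535]
ee_rot: [-0.0, 0.736, 0.677, 0.002]
contact_force: [-0.4, 4.9, 4.3]
width: -0.0
gripper_force: 2.8
```

```bash
python3 -m handwheel '-0.0025 0 0 0;-0.0025 0 0 0;-0.002 0 0 0';python3 -m handwheel '-0.0015 0 0 0;-0.0015 0 0 0'
```

```text
clock: 5.3
position: [0.496, 0.1706, 0.0535]
ee_rot: [-0.0, 0.736, 0.677, 0.002]
contact_force: [0.9, 5.3, 2.9]
width: -0.0
gripper_force: 2.8
clock: 5.47
position: [0.4957, 0.1676, 0.0535]
ee_rot: [-0.0, 0.736, 0.677, 0.002]
contact_force: [1.0, 5.8, 4.1]
width: 0.0001
gripper_force: 2.8
```

```bash
for i in 1; do python3 -m handwheel '-0.001 0 0 0;-0.001 0 0 0'; done | grep -E 'pos|cont'; python3 -m handwheel '-0.001 0 0 0;-0.001 0 0 0'|grep -E 'pos|cont'; python3 -c "
from h import *
save('wrist','pics/w3.png')"
```

```text
position: [0.4956, 0.1657, 0.0535]
contact_force: [0.4, 5.3, 4.4]
position: [0.4954, 0.1637, 0.0535]
contact_force: [0.1, 5.0, 3.7]
```

```bash
python3 -m handwheel '-0.001 0 0 0;-0.001 0 0 0'|grep -E 'pos|cont'; python3 -m handwheel '-0.001 0 0 0'|grep -E 'pos|cont'
```

```text
position: [0.4954, 0.1626, 0.0535]
contact_force: [0.3, 10.3, 3.5]
position: [0.4955, 0.1625, 0.0536]
contact_force: [0.3, 14.6, 4.0]
```

```bash
python3 -m handwheel '-0.001 0 0 0'|grep -E 'pos|cont'; python3 -m handwheel '-0.001 0 0 0'|grep -E 'pos|cont'
```

```text
position: [0.4959, 0.1624, 0.0536]
contact_force: [0.9, 15.7, 2.0]
position: [0.496, 0.1623, 0.0537]
contact_force: [1.4, 18.5, 1.8]
```

```bash
python3 -m handwheel '-0.001 0 0 0'|grep -E 'pos|cont'; python3 -m handwheel '-0.001 0 0 0'|grep -E 'pos|cont'
```

```text
position: [0.496, 0.1623, 0.0538]
contact_force: [0.8, 21.6, 2.3]
position: [0.496, 0.1622, 0.0539]
contact_force: [0.7, 24.2, 2.4]
```

The holder has been on its stop since TCP y = 0.1625. I batched too many steps and the force reached 24 N, so I'm backing off at once.

```bash
python3 -m handwheel '0.002 0 0 0;0.002 0 0 0;0.002 0 0 0;0.01 0 0 0;0.02 0 0 0'; python3 -m handwheel '0.02 0 0 0;0 0 -0.04 0;0 0 -0.04 0;0 0 -0.02 0;0 0 0 0'; python3 -c "
from h import *
save('wrist','pics/w4.png')
cv2.imwrite('pics/c4.png',cv2.resize(cv2.imread('pics/w4.png')[100:330,130:420],(0,0),fx=2.5,fy=2.5))"
```

```text
clock: 6.85
position: [0.4957, 0.1898, 0.0523]
ee_rot: [0.0, 0.736, 0.677, -0.002]
contact_force: [-0.2, -0.8, -0.5]
width: -0.0001
gripper_force: 0.0
clock: 7.27
position: [0.5012, 0.212, 0.1574]
ee_rot: [0.003, 0.736, 0.677, 0.004]
contact_force: [-0.6, 0.6, -0.9]
width: -0.0
gripper_force: 0.0
```

View pics/c4.png

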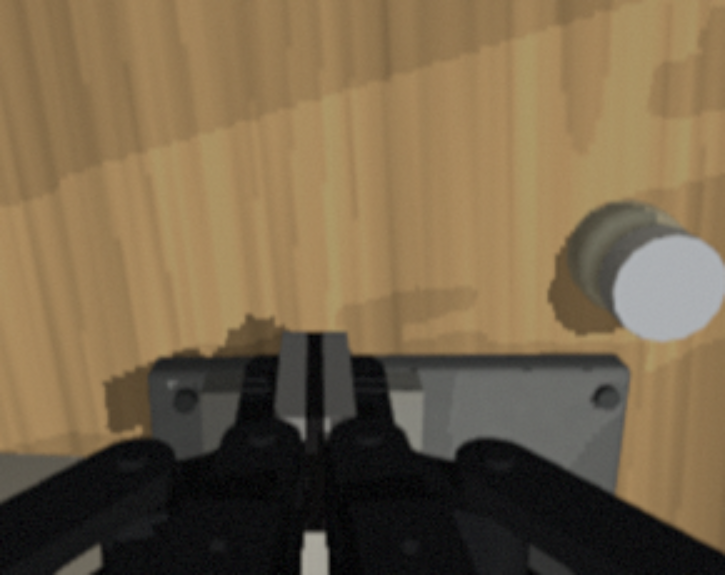

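```bash
python3 -m handwheel '0 0 -0.041 0;0 0 -0.041 0;0 0 -0.041 0;0 0 -0.041 0;0 0 -0.041 0' 0.06 && python3 -m handwheel '0 0 0 -0.12;0 0 0 -0.12;0 0 0 -0.12;0 0 0 -0.12;0 0 0 -0.12' && python3 -m handwheel '0 0 0 -0.12;0 0 0 -0.12;0 0 0 -0.12;0 0 0 -0.12;0 0 0 -0.12' && python3 -m handwheel '0 0 0 -0.12;0 0 0 -0.12;0 0 0 -0.13' && python3 -m handwheel '0.023 -0.0334 0 0;0.023 -0.0334 0 0;0.023 -0.0334 0 0;0.023 -0.0334 0 0;0.023 -0.0334 0 0' && python3 -m handwheel '0 0 0 0;0 0 0 0;0 0 0 0'; python3 -c "
from h import *
save('wrist','pics/w5.png')"
python3 -m handwheel '0 -0.04 0 0;0 -0.04 0 0;0 0 0 0;0 0 0 0;0 0 0 0'; python3 -c "
from h import *
save('wrist','pics/w6.png');save('top','pics/t6.png')
cv2.imwrite('pics/c6.png',np.hstack([cv2.imread('pics/w5.png')[:,100:450],cv2.imread('pics/w6.png')[:,100:450]]))
y=np.radians(-4.5);M=np.array([[np.cos(y),-np.sin(y)],[np.sin(y),np.cos(y)]]);A=np.array([.5261,.0043])
print(M.T@(tcp()[:2,3]-A))
"
```

```text
clock: 7.73
position: [0.4971, 0.2106, 0.3575]
ee_rot: [-0.001, 0.736, 0.677, -0.002]
contact_force: [1.1, 0.1, -0.5]
width: 0.0592
gripper_force: 0.0
clock: 8.15
position: [0.4976, 0.2107, 0.3554]
ee_rot: [-0.001, 0.5, 0.866, -0.002]
contact_force: [-0.9, 0.1, 0.1]
width: 0.0601
gripper_force: 0.0
clock: 8.57
position: [0.4976, 0.2107, 0.3552]
ee_rot: [-0.002, 0.222, 0.975, -0.002]
contact_force: [0.6, 0.4, 0.1]
width: 0.0602
gripper_force: 0.0
clock: 8.82
position: [0.4976, 0.2107, 0.3552]
ee_rot: [-0.002, 0.042, 0.999, -0.001]
contact_force: [-0.1, 0.3, -0.6]
width: 0.0599
gripper_force: 0.0
clock: 9.23
position: [0.3666, 0.0538, 0.3555]
ee_rot: [-0.002, 0.044, 0.999, -0.001]
contact_force: [0.9, -1.6, 0.8]
width: 0.0601
gripper_force: 0.0
clock: 9.48
position: [0.3689, 0.0551, 0.3567]
ee_rot: [-0.001, 0.045, 0.999, 0.0]
contact_force: [0.1, 0.2, 0.2]
width: 0.0596
gripper_force: 0.0
clock: 9.95
position: [0.3626, -0.024, 0.3571]
ee_rot: [-0.001, 0.044, 0.999, 0.001]
contact_force: [-0.0, 0.2, 0.2]
width: 0.0599
gripper_force: 0.0
[-0.16108067 -0.04041029]
```

View pics/c6.png

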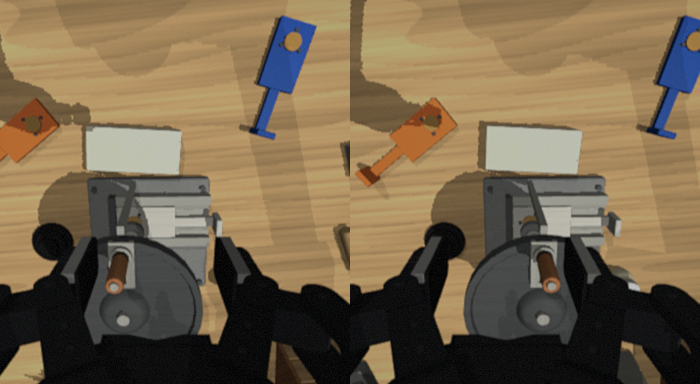

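Handle cap is at (215,286) in w5 and (298,285) in w6; nut at (223,320) and (293,320). I'll refine these by blobs and triangulate.

```bash
python3 - <<'E'
from h import *
def blob(f,c,r=9):
    im=np.load(f)['img'].astype(int); x,y=c; p=im[y-r:y+r+1,x-r:x+r+1]
    m=((p.min(2)>125)).astype(np.uint8)
    n,l,s,ce=cv2.connectedComponentsWithStats(m); k=1+np.argmax([s[i,4]-3*np.hypot(*(ce[i]-r)) for i in range(1,n)]); return ce[k]+[x-r,y-r],s[k,4]
a,b="pics/w5.npz","pics/w6.npz"
P={}
for n,c1,c2 in(("nut",(223,320),(293,320)),("cap",(215,286),(298,285))):
    p,q=blob(a,c1),blob(b,c2); P[n],e=tri(a,p[0],b,q[0]); print(n,p,q,P[n].round(4),e)
    # planes
    z=.230 if n=="nut" else .277
    print([plane(f,*v,z).round(4) for f,v in((a,p[0]),(b,q[0]))])
d=P["cap"]-P["nut"]; print(np.hypot(*d[:2]),np.degrees(np.arctan2(-d[1],-d[0])))
E
```

```text
nut (array([222.79761905, 320.26190476]), np.int32(84)) (array([292.90243902, 319.59756098]), np.int32(82)) [0.5255 0.0046 0.2302] 0.000285293580370427
[array([0.5259, 0.0045, 0.23  ]), array([0.5255, 0.0046, 0.23  ])]
cap (array([213.46511628, 287.06976744]), np.int32(43)) (array([301.46341463, 286.07317073]), np.int32(41)) [0.45   0.0102 0.2777] 0.000529297291012745
[array([0.4508, 0.01  , 0.277 ]), array([0.4502, 0.0103, 0.277 ])]
0.07574641497497026 -4.2690963535563204
```

```bash
python3 -m handwheel '-0.03 0.014 0 0;-0.03 0.014 0 0;-0.0243 0.0136 0 0;0 0 0 0;0 0 0 0' 0.05 && python3 -m handwheel '0 0 0 0;0 0 0 0;0 0 0 0'; python3 -c "
from h import *
t=tcp(); print((t[:3,:3].T@(np.array([.4503,.0100,.258])-t[:3,3])).round(4))"
```

```text
clock: 10.47
position: [0.4503, 0.0113, 0.3568]
ee_rot: [-0.001, 0.042, 0.999, 0.0]
contact_force: [-1.3, 0.1, 0.0]
width: 0.0498
gripper_force: 0.0
clock: 10.72
position: [0.4487, 0.0095, 0.358]
ee_rot: [0.0, 0.044, 0.999, -0.0]
contact_force: [-1.1, 0.4, 0.3]
width: 0.0496
gripper_force: 0.0
[-0.0015  0.0007  0.1   ]
```

```bash
python3 -m handwheel '-0.0015 0.0007 0.03 0;0 0 0.03 0;0 0 0.025 0;0 0 0.015 0;0 0 0 0' && python3 -m handwheel '0 0 0 0;0 0 0 0;0 0 0 0' 0 20 && python3 -m handwheel '0 0 0 0;0 0 0 0;0 0 0 0;0 0 0 0';python3 -c "
from h import *
save('wrist','pics/w7.png')
t=tcp(); print(t[:3,3])"
```

```text
clock: 11.13
position: [0.448, 0.0099, 0.2548]
ee_rot: [-0.003, 0.045, 0.999, 0.0]
contact_force: [-0.5, -0.8, 0.0]
width: 0.05
gripper_force: 0.0
clock: 11.38
position: [0.4521, 0.0097, 0.2595]
ee_rot: [0.002, 0.045, 0.999, -0.0]
contact_force: [-0.2, -0.2, 0.6]
width: 0.0166
gripper_force: 19.5
clock: 11.72
position: [0.4521, 0.0097, 0.2594]
ee_rot: [0.002, 0.044, 0.999, -0.0]
contact_force: [-0.6, -0.3, 6.0]
width: 0.0164
gripper_force: 19.8
[0.45213399 0.00968151 0.25934323]
```

Gripped (20 N, near zero side load). Next I compute the chords in tool axes, where the handle is at R(cos ψ, sin ψ).

```bash
cat >> h.py <<'E'
C=np.array([.5257,.0046]); PH0=np.radians(175.65)
def rep():
    s=readout.get_state(); p=s['position'][:2]-C; ph=np.arctan2(p[1],p[0]); th=np.degrees(PH0-ph)%360; u=p/np.hypot(*p); t=np.array([u[1],-u[0]]); f=s['contact_force']
    print("theta %.1f r %.4f Frad %.1f Ftan %.1f Fz %.1f w %.4f g %.1f t %.2f"%(th,np.hypot(*p),f[:2]@u,f[:2]@t,f[2],s['width'],s['gripper_force'],s['clock']))
E
python3 - <<'E'
from h import *
rep()
psi=np.radians(-.75+7.2*np.arange(51)); q=.0757*np.c_[np.cos(psi),np.sin(psi)]
for k in range(0,50,5): print(k,';'.join("%.4f %.4f 0 0"%tuple(d) for d in np.diff(q,axis=0)[k:k+5]))
E
```

```text
theta 359.6 r 0.0737 Frad 1.2 Ftan -0.4 Fz 5.6 w 0.0165 g 19.8 t 11.77
0 -0.0005 0.0095 0 0;-0.0017 0.0094 0 0;-0.0028 0.0091 0 0;-0.0039 0.0087 0 0;-0.0050 0.0081 0 0
5 -0.0060 0.0074 0 0;-0.0068 0.0066 0 0;-0.0076 0.0057 0 0;-0.0083 0.0047 0 0;-0.0088 0.0036 0 0
10 -0.0092 0.0025 0 0;-0.0094 0.0013 0 0;-0.0095 0.0001 0 0;-0.0094 -0.0011 0 0;-0.0092 -0.0022 0 0
15 -0.0089 -0.0034 0 0;-0.0084 -0.0045 0 0;-0.0078 -0.0055 0 0;-0.0070 -0.0064 0 0;-0.0062 -0.0072 0 0
20 -0.0052 -0.0080 0 0;-0.0042 -0.0085 0 0;-0.0031 -0.0090 0 0;-0.0019 -0.0093 0 0;-0.0007 -0.0095 0 0
25 0.0005 -0.0095 0 0;0.0017 -0.0094 0 0;0.0028 -0.0091 0 0;0.0039 -0.0087 0 0;0.0050 -0.0081 0 0
30 0.0060 -0.0074 0 0;0.0068 -0.0066 0 0;0.0076 -0.0057 0 0;0.0083 -0.0047 0 0;0.0088 -0.0036 0 0
35 0.0092 -0.0025 0 0;0.0094 -0.0013 0 0;0.0095 -0.0001 0 0;0.0094 0.0011 0 0;0.0092 0.0022 0 0
40 0.0089 0.0034 0 0;0.0084 0.0045 0 0;0.0078 0.0055 0 0;0.0070 0.0064 0 0;0.0062 0.0072 0 0
45 0.0052 0.0080 0 0;0.0042 0.0085 0 0;0.0031 0.0090 0 0;0.0019 0.0093 0 0;0.0007 0.0095 0 0
```

```bash
python3 -m handwheel '-0.0005 0.0095 0 0;-0.0017 0.0094 0 0;-0.0028 0.0091 0 0;-0.0039 0.0087 0 0;-0.0050 0.0081 0 0' >/dev/null; python3 -c "from h import *;rep()"; python3 -m handwheel '0 0 0 0;0 0 0 0;0 0 0 0'; python3 -c "from h import *;rep()"
```

```text
theta 36.0 r 0.0740 Frad -0.7 Ftan -3.5 Fz 7.0 w 0.0163 g 19.9 t 12.18
clock: 12.43
position: [0.4709, 0.0541, 0.2594]
ee_rot: [0.003, 0.044, 0.999, 0.001]
contact_force: [1.9, 1.3, 6.3]
width: 0.0164
gripper_force: 19.8
theta 37.7 r 0.0739 Frad -0.5 Ftan 2.3 Fz 6.3 w 0.0164 g 19.8 t 12.43
```

```bash
python3 -m handwheel '-0.0060 0.0074 0 0;-0.0068 0.0066 0 0;-0.0076 0.0057 0 0;-0.0083 0.0047 0 0;-0.0088 0.0036 0 0' >/dev/null; python3 -c "from h import *;rep()"; python3 -m handwheel '-0.0092 0.0025 0 0;-0.0094 0.0013 0 0;-0.0095 0.0001 0 0;-0.0094 -0.0011 0 0;-0.0092 -0.0022 0 0'; python3 -c "from h import *;rep()"
```

```text
theta 72.7 r 0.0748 Frad -1.0 Ftan -2.0 Fz 8.5 w 0.0162 g 20.1 t 12.85
clock: 13.27
position: [0.5553, 0.0745, 0.2593]
ee_rot: [0.0, 0.044, 0.999, -0.0]
contact_force: [-2.9, -0.3, 7.1]
width: 0.0166
gripper_force: 20.1
theta 108.6 r 0.0759 Frad -1.4 Ftan -2.5 Fz 7.1 w 0.0166 g 20.1 t 13.27
```

```bash
python3 -m handwheel '-0.0089 -0.0034 0 0;-0.0084 -0.0045 0 0;-0.0078 -0.0055 0 0;-0.0070 -0.0064 0 0;-0.0062 -0.0072 0 0' >/dev/null; python3 -c "from h import *;rep()"; python3 -m handwheel '-0.0052 -0.0080 0 0;-0.0042 -0.0085 0 0;-0.0031 -0.0090 0 0;-0.0019 -0.0093 0 0;-0.0007 -0.0095 0 0'; python3 -c "from h import *;rep()"
```

```text
theta 143.8 r 0.0768 Frad -0.8 Ftan -3.2 Fz 8.1 w 0.0163 g 20.1 t 13.68
clock: 14.1
position: [0.6029, -0.0001, 0.2593]
ee_rot: [0.001, 0.044, 0.999, 0.001]
contact_force: [-1.0, 2.4, 6.7]
width: 0.0161
gripper_force: 20.0
theta 179.1 r 0.0773 Frad -1.2 Ftan -2.4 Fz 6.7 w 0.0161 g 20.0 t 14.10
```

Forces stay low at half a turn, so I'm continuing.

```bash
python3 -m handwheel '0.0005 -0.0095 0 0;0.0017 -0.0094 0 0;0.0028 -0.0091 0 0;0.0039 -0.0087 0 0;0.0050 -0.0081 0 0' >/dev/null; python3 -c "from h import *;rep()"; python3 -m handwheel '0.0060 -0.0074 0 0;0.0068 -0.0066 0 0;0.0076 -0.0057 0 0;0.0083 -0.0047 0 0;0.0088 -0.0036 0 0'; python3 -c "from h import *;rep()"
```

```text
theta 214.6 r 0.0773 Frad -0.6 Ftan -2.4 Fz 5.7 w 0.0163 g 19.9 t 14.52
clock: 14.93
position: [0.5469, -0.0691, 0.2594]
ee_rot: [0.003, 0.044, 0.999, 0.0]
contact_force: [3.8, 2.6, 5.3]
width: 0.0163
gripper_force: 19.8
theta 249.6 r 0.0767 Frad -1.4 Ftan -4.3 Fz 5.3 w 0.0163 g 19.8 t 14.93
```

```bash
python3 -m handwheel '0.0092 -0.0025 0 0;0.0094 -0.0013 0 0;0.0095 -0.0001 0 0;0.0094 0.0011 0 0;0.0092 0.0022 0 0' >/dev/null; python3 -c "from h import *;rep()"; python3 -m handwheel '0.0089 0.0034 0 0;0.0084 0.0045 0 0;0.0078 0.0055 0 0;0.0070 0.0064 0 0;0.0062 0.0072 0 0'; python3 -c "from h import *;rep()"
```

```text
theta 285.4 r 0.0758 Frad -0.3 Ftan -3.6 Fz 5.0 w 0.0163 g 19.8 t 15.35
clock: 15.77
position: [0.4637, -0.037, 0.2594]
ee_rot: [0.003, 0.045, 0.999, -0.002]
contact_force: [1.8, -3.6, 5.8]
width: 0.0166
gripper_force: 19.9
theta 321.8 r 0.0747 Frad 0.5 Ftan -4.0 Fz 5.8 w 0.0166 g 19.9 t 15.77
```

```bash
python3 -m handwheel '0.0052 0.0080 0 0;0.0042 0.0085 0 0;0.0031 0.0090 0 0;0.0010 0.0047 0 0;0.0009 0.0046 0 0'; python3 -c "from h import *;rep()"; python3 -m handwheel '0.0005 0.0040 0 0;0.0002 0.0030 0 0;0 0.0015 0 0;0 0 0 0;0 0 0 0'; python3 -c "
from h import *;rep()
t=tcp();print(t[:3,:3].T@(np.array([.45213,.00968,t[2,3]])-t[:3,3]))"
```

```text
clock: 16.18
position: [0.4518, -0.0007, 0.2593]
ee_rot: [0.002, 0.044, 0.999, -0.002]
contact_force: [-0.8, -3.3, 6.7]
width: 0.0166
gripper_force: 20.0
theta 351.5 r 0.0741 Frad 1.0 Ftan -3.3 Fz 6.7 w 0.0166 g 20.0 t 16.18
clock: 16.6
position: [0.4519, 0.008, 0.2593]
ee_rot: [0.002, 0.044, 0.999, -0.001]
contact_force: [-0.1, -2.2, 8.2]
width: 0.0163
gripper_force: 20.1
theta 358.3 r 0.0739 Frad 0.0 Ftan -2.2 Fz 8.2 w 0.0163 g 20.1 t 16.60
[-1.26682970e-04  1.67717250e-03 -3.63083347e-06]
```

```bash
python3 -m handwheel '0 0.001 0 0;0 0.0007 0 0;0 0 0 0'; python3 -c "
from h import *;rep()"; python3 -m handwheel '0 0 0 0;0 0 0 0;0 0 0 0;0 0 0 0;0 0 0 0' 0.05; python3 -m handwheel '0 0 -0.02 0;0 0 -0.03 0;0 0 -0.03 0;0 0 -0.02 0;0 0 0 0'; python3 -m handwheel '0.03 0 0 0;0.03 0 0 0;0.03 -0.01 0 0;0 0 0 0;0 0 0 0'; python3 -m handwheel '0 0 0 0;0 0 0 0;0 0 0 0'; python3 -c "
from h import *
save('wrist','pics/w8.png')
cv2.imwrite('pics/c8.png',cv2.imread('pics/w8.png'))"
```

```text
clock: 16.85
position: [0.4519, 0.0094, 0.2593]
ee_rot: [0.001, 0.044, 0.999, -0.002]
contact_force: [0.1, -2.4, 7.7]
width: 0.0163
gripper_force: 20.1
theta 359.3 r 0.0739 Frad -0.3 Ftan -2.4 Fz 7.7 w 0.0163 g 20.1 t 16.85
clock: 17.27
position: [0.4509, 0.0108, 0.2573]
ee_rot: [-0.0, 0.044, 0.999, 0.0]
contact_force: [0.8, 0.7, -0.5]
width: 0.05
gripper_force: 0.0
clock: 17.68
position: [0.4532, 0.0104, 0.362]
ee_rot: [0.004, 0.044, 0.999, -0.0]
contact_force: [0.8, -0.3, 0.2]
width: 0.0499
gripper_force: 0.0
clock: 18.1
position: [0.3592, 0.0087, 0.3573]
ee_rot: [0.0, 0.045, 0.999, -0.0]
contact_force: [0.9, 0.1, -0.7]
width: 0.0502
gripper_force: 0.0
clock: 18.35
position: [0.3614, 0.0086, 0.3572]
ee_rot: [-0.0, 0.044, 0.999, 0.0]
contact_force: [-0.4, 0.6, -0.3]
width: 0.0503
gripper_force: 0.0
```

View pics/c8.png

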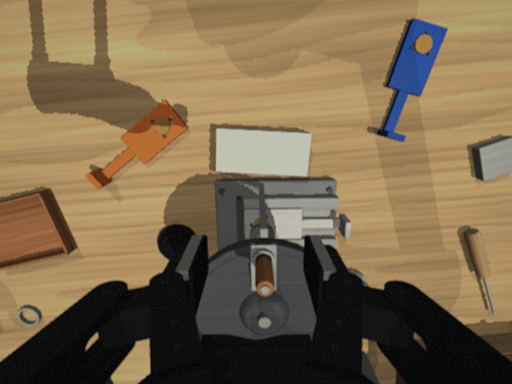

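The handle is free at cap (264,291), nut (264,322), and the tab at (344,225) is in. I'll check the handle's angle and the tab position against the start.

```bash
python3 - <<'E'
from h import *
def blob(f,c,r=9):
    im=np.load(f)['img'].astype(int); x,y=c; p=im[y-r:y+r+1,x-r:x+r+1]
    m=((p.min(2)>125)).astype(np.uint8)
    n,l,s,ce=cv2.connectedComponentsWithStats(m); k=1+np.argmax([s[i,4]-3*np.hypot(*(ce[i]-r)) for i in range(1,n)]); return ce[k]+[x-r,y-r]
for f,a,b in(("w5",(223,320),(215,286)),("w6",(293,320),(298,285)),("w8",(264,322),(264,291))):
    f=f"pics/{f}.npz"; n=plane(f,*blob(f,a),.2302); c=plane(f,*blob(f,b),.2777); d=n-c; print(f,n,c,np.hypot(*d[:2]),np.degrees(np.arctan2(d[1],d[0])))
y=np.radians(-4.4);M=np.array([[np.cos(y),-np.sin(y)],[np.sin(y),np.cos(y)]])
for py in(.135,.145): print(proj("pics/w8.npz",[*(C+M@[-.055,py]),.067]),proj("pics/w8.npz",[*(C+M@[-.025,py]),.067]))
d=cv2.imread('pics/w8.png')[190:260,300:370]; cv2.imwrite('pics/c9.png',cv2.resize(d,(0,0),fx=7,fy=7,interpolation=cv2.INTER_CUBIC))
E
```

```text
pics/w5.npz [0.52568719 0.00456794 0.2302    ] [0.45031311 0.01017625 0.2777    ] 0.07558244134704317 -4.255328525847321
pics/w6.npz [0.52531565 0.0045889  0.2302    ] [0.4496748 0.0102283 0.2777   ] 0.07585078580658301 -4.263795469689733
pics/w8.npz [0.5251928  0.00368562 0.2302    ] [0.4497105  0.00886147 0.2777    ] 0.07565954993264389 -3.9226539668225526
[345.82331689 221.41670916] [344.3996461  238.48913178]
[352.06044252 221.3557836 ] [350.52518244 238.43029525]
```

View pics/c9.png

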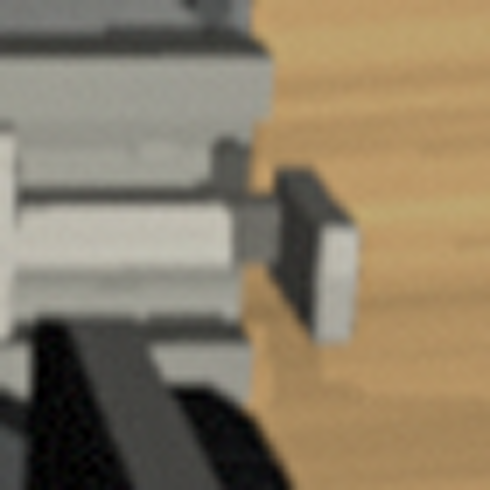

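The tab top spans columns 345.3–351.1, against a predicted 345–351.5 for home. The handle angle is within 0.4° of its start, so I'm handing in.

```bash
python3 -c "
from rig import ticket
print(ticket.sign_off())"
```

```text
the job is handed in; nothing more can be done
None
```

I handed the job in with no verdict shown: the holder is home against its stop, the wheel turned one revolution to within about 0.4° of its start, and the handle is released; the push on the holder peaked near 24 N of the 25 N limit, and the pad's force on the blank was not measured.

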